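# Slide the grease tray home under the bench griddle

## Task

The griddle's washed grease tray has to go back, but a steel prep cup has been left standing in it and will not pass under the low griddle: lift the cup out first and stand it upright on the free worktop, clear of the tray. Then slide the tray, nose first, along the worktop into the tunnel in the griddle's side and push it gently home until the hidden spring catch holds it, so that it stays in when you let go. Feel for the catch rather than forcing it, never pressing the tray against the griddle with more than about 20 N, and leave the other things on the worktop where they are.

Things in the scene. Friction and masses are not known exactly. Their poses are not given: they have to be found in the camera images.
- griddle: Fixed bench griddle: low brushed-steel box, dark cooking plate on top, 270 mm long (x), 220 wide (y), 78 high; a splash guard up to z = 106 runs along the -y side from x = 82 on and along the far end. Origin: on the worktop, at the middle of the tunnel's mouth; x points level into the tunnel, z up; knob and lamps on the +y side.
- mouth (a point): Centre of the tunnel's mouth, 14.5 mm above the griddle's origin, same axes. The tunnel is 112 mm wide and 29 mm high, a slit between the griddle's two cheeks; the worktop is its floor. Thin guide lips flare out from its side walls, from (x 0, y +-57) to (x -19, y +-64), 26 mm high.
- catch (a point): Where the tray's nose stands, nominally, when caught: 178 mm inside the mouth, 12 mm high, axes as the griddle. Two spring plungers meet the nose 39 mm before this, pushing back with 3 N, rising to 5; a sprung pawl rides over the nose's rim in the last 15 mm (total push then 9 to 15 N with friction, least near the end), then drops in behind. True place: up to 16 mm deeper or shallower, unseen.
- buffers (a point): Rubber buffers, nominally 1 mm beyond the catch, on the same adjustable bracket (so as uncertain): here resistance climbs by 10 N a mm and after 2.5 mm all is solid. A steady push of 17 to 18 N at the handle always gets past the catch; over 20 N is too much. A tray let go before the pawl has dropped is pushed out again by 20 to 50 mm.
- tray: Loose grease tray, 0.2 to 0.32 kg: open stainless pan 170 mm long (x), 108 wide (y), 24 high, walls and floor 2.5 to 3 mm thick, nose corners cut at 45 degrees, standing on the worktop. Origin: underside, centre of the pan; +x points to the nose, the end that goes in first; z up. A black handle stands out at the other end. Caught, its origin is nominally 93 mm inside the mouth.
- handle (a point): Grip point on the tray's handle, 148 mm behind the tray's origin and 16 mm up, axes as the tray. The handle is a solid black block, x = -86 to -178 mm of the tray, 20 mm wide (y), from z = 6 to 26 mm; grip it across y from above with the fingertips just over the worktop. Its grip end stays outside the tunnel; its root may go in up to 26 mm.
- cup: Loose steel prep cup, open, round and conical: 60 mm wide at the rim, 46 mm at the foot, 36 mm high, about 80 g. Origin: centre of its underside; z up. At the start it stands on the floor of the tray, 2.5 mm above the worktop, near the pan's middle; its rim stands 38 mm above the worktop, 14 mm above the tray's rim and 9 mm too high for the tunnel.
- spice_a: Bystander: glass spice jar with a yellow cap, 42 mm wide, 96 mm high; origin at the centre of its underside.
- turner: Bystander: turner with a yellow handle lying flat, 334x76x27 mm; origin under its middle, x along it.
- tongs: Bystander: steel tongs lying flat, 254x48x24 mm; origin under the middle, x along it.
- dish_brush: Bystander: white dish brush lying down, 249x37x48 mm; origin under the middle, x along it.
- squeeze_l: Bystander: white squeeze bottle, 62 mm wide, 222 mm high; origin at the centre of its underside.
- squeeze_r: Bystander: white squeeze bottle, 62 mm wide, 222 mm high; origin at the centre of its underside.

How it is judged:
By the outcome, as a careful person would: the job done as asked, in the order asked, and still so for the second after the job is handed in, with the robot touching nothing.
It also fails if it takes over 67 s, if anything falls off the work surface, if the arm or the gripper's body presses on something with over 40 N, if the wrist force passes 120 N, or if a joint passes its speed limit or range.

## Robot

A 6-joint arm with a two-finger parallel gripper is mounted at the origin on a cart in front of the work surface, level with it; the furniture and walls round the work are solid. World frame = base frame: x ahead of the robot, y to its left, z up, the work surface at z = 0. Lengths are in m, angles in rad, forces in N, time in s.
With the tool pointing down it reaches from about 0.3 to 0.775 m from the base axis. Payload 14.6 kg.
Tool frame: the origin (TCP) lies on the centre line of the jaws, within the pads' length; the fingertips stand 19 mm ahead of it and the grasp point (between the pads) is the TCP; y points along the fingers, x is the direction in which the jaws open and shut, and the axes are right-handed (so a half turn about y gives the same grasp; the last joint's range is limited). The gripper opens to 94 mm and grips with 3 to 60 N. Pads are 16 mm wide; open, the fingers measure 119 mm over their backs; the gripper's body (75 mm by 177 mm) begins 78 mm behind the grasp point.
Start: joints at [1.129, 0.3, 1.521, -0, 1.321, -0.067], TCP at [0.201, 0.512, 0.224] pointing down, gripper open.
Joint ranges: [-3.03, 3.03], [-0.79, 2.21], [0.23, 2.52], [-1.04, 4.18], [0, 3.07], [-2.55, 2.55]. Speed limits (rad/s): [2.22, 2.22, 2.57, 3.14, 3.14, 3.14].

## Interface

Orientations are given as [roll, pitch, yaw] about the fixed x, y, z axes, in that order (R = Rz(yaw) Ry(pitch) Rx(roll)).
In Python, from station import ctrl, optics gives the robot as it stands.
- The arm moves only by the tool jog_arm, never from a script. Its argument "targets" is a list of rows, each a list of 3 entries, a list of its own where there are three numbers: the finger opening in cm, from 0 to 9.4, then the shift along the tool's x, y, z in cm, then the turn about the tool's y in rad. A call has 1 to 10 rows; each row is the pose to reach, as a shift and turn from the pose commanded when the call began, along the tool's axes at that moment; what a row does not reach only later rows make up. A row lasts 1/10 s, in which the tool goes at most 50 mm and 8.59 degrees, less where a joint would pass 70% of its speed; a pose out of reach is approached as far as the arm can. A call with a gripper value outside its range is refused whole. The fingers move at their own pace and stop on an object; "grip_force" is the grip in N (left out, the last holds). Time passes only in rows, so rows that repeat a pose let the fingers close. It gives the time, the measured TCP pose, the force and the opening at its end, in the units of the state.
- ctrl.get_obs(): the state, without advancing time (a new reading comes with each control period).
- optics.camera(name): name is "side" or "top" or "wrist"; returns a dict with "img" (420x560x3 uint8, red, green, blue), "range_z" (420x560 float32, m along the optical axis (not along the pixel's ray), 0 where there is no reading), "camera_matrix" (3x3 intrinsics, pixels), "k1" (the pictures are not rectified: a ray, as slopes to the right and down, at radius r is drawn at 1 + k1 r^2 times it, then the intrinsics apply), "world_to_cam" (4x4, takes a point from world to camera coordinates); the wrist camera has in their place "mount" (4x4, takes a point from camera to tool coordinates, whose origin is the TCP and whose axes are the tool frame's). Camera axes: x right, y up, looking along -z (the intrinsics and any distortion apply to the point x, -y, -z); pixel columns grow to the right and rows downward; lengths in m; the calibration is good to about 2 mm. A picture is of the moment at which its call begins: read the wrist's pose just before it.
- ctrl.hand_in(): hands the job in, once; it reports no verdict.
The state is a dict: "time_s": time; "qpos": joint angles; "joint_vel": joint speeds; "tau": joint torques, N m; "ee_pos": TCP position; "eef_rot": TCP orientation; "force": force on the tool from outside, world axes, zero at the start; "moment": the same for the moment, N m; "grip_width": finger opening in m.
Only numpy, scipy, OpenCV 4.12 (cv2) and the standard library are available. Lean on these libraries where they do the work, as an engineer would, in place of code of your own. Each camera call takes 0.05 s, during which the arm holds its last target. There are 200 camera calls.

## Working session

There is one attempt and no reset: what is moved stays moved. The work goes in short steps, Python scripts to look and compute and a tool call to move; the robot and the scene stay as the last step left them, time stands still between calls to the robot, and variables do not carry over. Pictures are saved under pics/ and viewed, about 8 in all and at most 12, crops included, and the job is handed in when it is done.

Besides the shell and the picture viewer there is one more tool, called after "Emit:" as name([rows], argument=value, ...), one row to a line, values as JSON. jog_arm: Moves the arm, as the interface text tells. Its arguments: {"type":"object","properties":{"targets":{"type":"array","items":{"type":"array"}},"grip_force":{"type":"number"}},"required":["targets"]}

```bash
ls; mkdir -p pics; cat > h.py <<'E'
import numpy as np, cv2
from station import ctrl, optics
from scipy.spatial.transform import Rotation as R
def toolT(o):
    T=np.eye(4);T[:3,:3]=R.from_euler('xyz',o['eef_rot']).as_matrix();T[:3,3]=o['ee_pos'];return T
def shot(n):
    o=ctrl.get_obs();c=optics.camera(n)
    c['c2w']=toolT(o)@np.array(c['mount']) if 'mount' in c else np.linalg.inv(c['world_to_cam'])
    return c
def rays(c,uv):
    K=np.array(c['camera_matrix']);uv=np.asarray(uv,float).reshape(-1,1,2)
    p=cv2.undistortPoints(uv,K,np.array([c['k1'],0,0,0,0.]))[:,0]
    return np.c_[p[:,0],-p[:,1],-np.ones(len(p))]
def plane(c,uv,z):
    d=rays(c,uv)@c['c2w'][:3,:3].T;o=c['c2w'][:3,3]
    return o+d*((z-o[2])/d[:,2])[:,None]
def cloud(c):
    v,u=np.mgrid[:420,:560];r=rays(c,np.c_[u.ravel(),v.ravel()])*c['range_z'].reshape(-1,1)
    return (r@c['c2w'][:3,:3].T+c['c2w'][:3,3]).reshape(420,560,3)
def save(c,n): cv2.imwrite('pics/'+n,c['img'][:,:,::-1])
E
python3 - <<'E'
from h import *
import pickle
print(ctrl.get_obs())
for n in('top','side'):
    c=shot(n);save(c,n+'0.png');pickle.dump(c,open(n+'0.pkl','wb'));print(n,c['k1'],c['c2w'].round(3).tolist())
E
```

```text
pics
{'time_s': 0.0, 'qpos': array([ 1.12939470e+00,  3.00483074e-01,  1.52160987e+00, -2.24804800e-05,
        1.32068727e+00, -6.66126174e-02]), 'joint_vel': array([-0.00136438, -0.00034943, -0.00178932,  0.0008842 , -0.00047393,
        0.00011485]), 'tau': array([ 2.85758881e-05, -5.31808376e+01, -3.52727509e+01,  7.08881859e-02,
        2.45351106e-02, -1.30594403e-04]), 'ee_pos': array([0.20124921, 0.51158962, 0.22386757]), 'eef_rot': array([-1.57073901e+00,  1.18637061e-03,  1.19601293e+00]), 'force': array([0.40103682, 0.41445075, 0.55007297]), 'moment': array([-0.05636948, -0.02440674, -0.05144907]), 'grip_width': 0.09406511294804061}
top -0.05770307709555144 [[-0.023, 0.982, -0.187, 0.385], [-0.999, -0.018, 0.028, 0.0], [0.024, 0.187, 0.982, 1.113], [0.0, 0.0, 0.0, 1.0]]
side -0.1772015481507009 [[0.876, 0.241, -0.417, -0.212], [-0.482, 0.41, -0.775, -1.477], [-0.016, 0.88, 0.475, 0.958], [0.0, 0.0, 0.0, 1.0]]
```

View pics/top0.png

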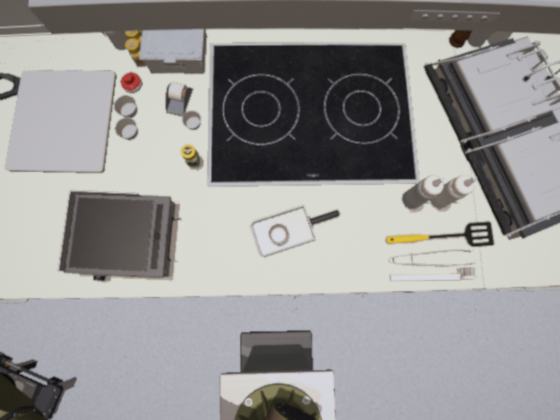

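View pics/side0.png

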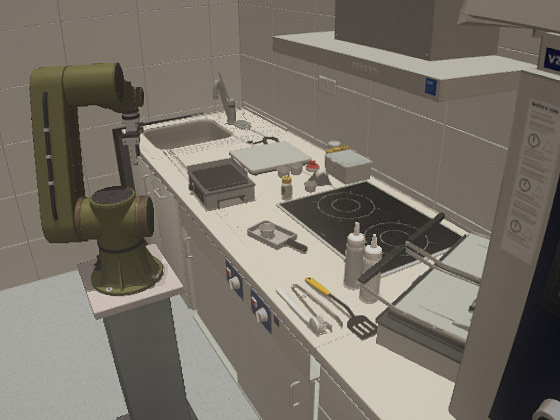

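Top view: the tray is at px (283,232) with its handle to (338,214) and the cup at (279,234). The griddle is at (117,234) with its mouth side near x=172. The spice jar is at (189,155). The nose points toward the griddle, roughly world +y.

```bash
python3 - <<'E'
from h import *
import pickle
c=pickle.load(open('top0.pkl','rb'));P=cloud(c);img=c['img'].astype(int)
Z=P[...,2];ok=c['range_z']>0
print('worktop z',np.median(Z[200:280,190:240]))
def reg(m,u0,u1,v0,v1):
    k=np.zeros(m.shape,bool);k[v0:v1,u0:u1]=1;return (m&k)
# handle: dark
hd=reg(img.sum(2)<200,305,345,205,228);v,u=np.nonzero(hd)
q=plane(c,np.c_[u,v],.026);print('handle n',len(u),'rect',cv2.minAreaRect(q[:,:2].astype(np.float32)*1000))
# tray
br=reg((Z>.012)&(Z<.06)&ok,245,318,200,262);v,u=np.nonzero(br)
print('tray depth rect',cv2.minAreaRect((P[v,u,:2]*1000).astype(np.float32)),len(u))
cu=reg((Z>.030)&(Z<.06)&ok,262,298,215,252);v,u=np.nonzero(cu)
print('cup',cv2.minEnclosingCircle((P[v,u,:2]*1000).astype(np.float32)),len(u),np.percentile(Z[v,u],[5,50,95]))
g=reg((Z>.06)&(Z<.09)&ok,40,200,170,300);v,u=np.nonzero(g)
print('griddle',cv2.minAreaRect((P[v,u,:2]*1000).astype(np.float32)),len(u))
g=reg((Z>.095)&(Z<.12)&ok,40,200,170,300);v,u=np.nonzero(g)
print('guard',cv2.minAreaRect((P[v,u,:2]*1000).astype(np.float32)),len(u))
s=cv2.resize(c['img'][180:290,50:350],None,fx=2.66,fy=2.66,interpolation=cv2.INTER_CUBIC);cv2.imwrite('pics/crop.png',s[:,:,::-1])
for p in [(189,155),(432,190),(400,240),(390,278),(175,210),(175,250)]: print(p,plane(c,[p],0.0)[0].round(3))
E
```

```text
worktop z 0.0008094086958759794
handle n 41 rect ((586.418701171875, -147.64747619628906), (12.177539825439453, 79.74485778808594), 15.780380249023438)
tray depth rect ((552.90625, -35.94187927246094), (108.26860809326172, 195.61026000976562), 17.20258331298828) 499
cup ((539.3416137695312, -12.467463493347168), 29.89017677307129) 78 [0.03061353 0.03816774 0.04204516]
griddle ((539.7951049804688, 433.33404541015625), (279.62603759765625, 227.3359375), 87.06715393066406) 8134
guard ((594.6611938476562, 526.70556640625), (143.97254943847656, 289.0521240234375), 46.00464630126953) 447
(189, 155) [0.793 0.258 0.   ]
(432, 190) [ 0.67 -0.49  0.  ]
(400, 240) [ 0.517 -0.376  0.   ]
(390, 278) [ 0.406 -0.338  0.   ]
(175, 210) [0.621 0.295 0.   ]
(175, 250) [0.501 0.292 0.   ]
```

View pics/crop.png

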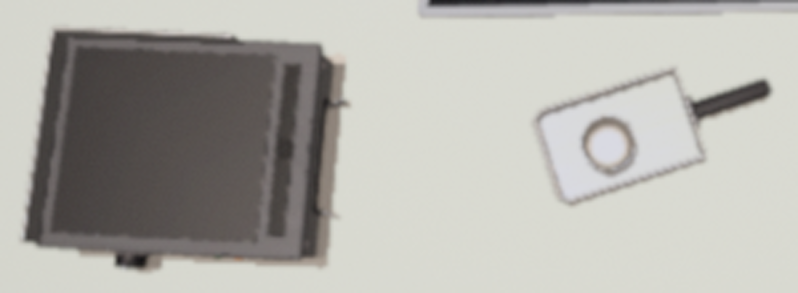

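The crop shows the griddle mouth on its right side with lip ends near (340,104) and (335,212). The tray is tilted about 17°, and the cup is slightly noseward of the pan's middle. Next I'll move the wrist above.

Emit:
jog_arm([
  [9.4,[-9,-5,-12.7],-0.15],
  [9.4,[-23,-8,-32],-0.67],
  [9.4,[-23,-8,-32],-0.67],
  [9.4,[-23,-8,-32],-0.67],
  [9.4,[-23,-8,-32],-0.67],
  [9.4,[-23,-8,-32],-0.67],
  [9.4,[-23,-8,-32],-0.67],
  [9.4,[-23,-8,-32],-0.67],
  [9.4,[-23,-8,-32],-0.67],
  [9.4,[-23,-8,-32],-0.67],
])

```text
time_s: 1.1
ee_pos: [0.4159, 0.1789, 0.3046]
eef_rot: [-1.571, 0.0, 1.863]
force: [-0.3, 0.5, 0.1]
grip_width: 0.094
```

```bash
python3 - <<'E'
from h import *
import pickle
o=ctrl.get_obs();print(o['ee_pos'],o['eef_rot'],o['qpos'],o['joint_vel'])
c=shot('wrist');save(c,'w1.png');pickle.dump(c,open('w1.pkl','wb'));print(c['k1'],np.array(c['mount']).round(3).tolist(),c['c2w'].round(3).tolist())
E
```

```text
[0.41590902 0.17885519 0.30458508] [-1.57100942e+00  1.88053169e-04  1.86260442e+00] [ 3.25305676e-01  2.53470631e-02  1.65378042e+00 -1.96239270e-04
  1.46225849e+00 -1.53727753e+00] [ 0.06781877 -0.00268593  0.02446781  0.00905874 -0.00741912  0.05217467]
-0.05336119082495325 [[1.0, 0.001, 0.0, 0.0], [-0.0, 0.266, -0.964, -0.16], [-0.001, 0.964, 0.266, 0.077], [0.0, 0.0, 0.0, 1.0]] [[-0.286, -0.923, -0.255, 0.342], [0.958, -0.276, -0.076, 0.157], [-0.0, -0.267, 0.964, 0.465], [0.0, 0.0, 0.0, 1.0]]
```

View pics/w1.png

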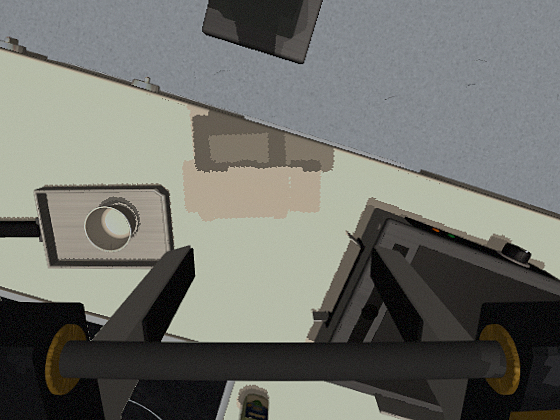

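Wrist view: cup rim circle at about (111,226), tray spanning (36–172, 186–268), guide lips at about (350,236) and (318,315), and the griddle front edge between them.

```bash
python3 - <<'E'
from h import *
import pickle
c=pickle.load(open('w1.pkl','rb'));P=cloud(c);Z=P[...,2];ok=c['range_z']>0
print('worktop',np.median(Z[100:180,50:150]))
def pts(z0,z1,u0,u1,v0,v1):
    k=np.zeros(Z.shape,bool);k[v0:v1,u0:u1]=1;v,u=np.nonzero(k&ok&(Z>z0)&(Z<z1));return np.c_[u,v],P[v,u]*1000
uv,q=pts(.017,.030,30,185,175,275);q2=q[:,:2].astype(np.float32);print('tray',cv2.minAreaRect(q2),len(q))
uv,q=pts(.030,.045,75,150,190,265);print('cup',cv2.minEnclosingCircle(q[:,:2].astype(np.float32)),len(q))
m=np.zeros(Z.shape,np.uint8);m[uv[:,1],uv[:,0]]=1
cs=max(cv2.findContours(m,0,2)[0],key=cv2.contourArea)
w=plane(c,cs[:,0],.0385)[:,:2].astype(np.float32)*1000;print('cup ring',cv2.minEnclosingCircle(w),cv2.fitEllipse(w))
# lips in image
for r in [(335,362,222,252),(305,335,300,325)]:
    uv,q=pts(.012,.034,*r);print('lip',len(q),'\n',q[np.argsort(q[:,1])][::max(1,len(q)//10)].round(0).tolist())
# griddle top front edge: leftmost pixel per row with z .07-.085
uv,q=pts(.068,.09,310,400,205,345)
e=[]
for v in np.unique(uv[:,1]):
    i=np.nonzero(uv[:,1]==v)[0];j=i[np.argmin(uv[i,0])];e.append(plane(c,[uv[j]],.078)[0][:2]*1000)
e=np.array(e,np.float32);print('edge',cv2.fitLine(e,cv2.DIST_HUBER,0,.01,.01).ravel(),e[::8].round(0).tolist())
E
python3 - <<'E'
import cv2
i=cv2.imread('pics/w1.png')[200:350,280:430];cv2.imwrite('pics/w1c.png',cv2.resize(i,None,fx=4,fy=4,interpolation=2))
E
```

```text
worktop -0.00019269683365938373
tray ((551.0673217773438, -30.42078399658203), (108.76483154296875, 185.7842254638672), 16.975967407226562) 2144
cup ((539.5701904296875, -11.636636734008789), 30.216745376586914) 501
cup ring ((538.6168823242188, -11.289155006408691), 30.502899169921875) ((538.6809692382812, -11.168551445007324), (57.999385833740234, 59.88850784301758), 47.260414123535156)
lip 71 
 [[468.0, 285.0, 17.0], [467.0, 286.0, 26.0], [469.0, 289.0, 26.0], [471.0, 292.0, 25.0], [473.0, 295.0, 25.0], [472.0, 298.0, 26.0], [471.0, 300.0, 20.0], [473.0, 300.0, 29.0], [472.0, 300.0, 25.0], [470.0, 301.0, 20.0], [469.0, 303.0, 13.0]]
lip 116 
 [[594.0, 277.0, 15.0], [592.0, 279.0, 17.0], [591.0, 282.0, 20.0], [591.0, 284.0, 22.0], [590.0, 287.0, 25.0], [590.0, 289.0, 14.0], [589.0, 291.0, 21.0], [589.0, 292.0, 23.0], [588.0, 293.0, 27.0], [568.0, 294.0, 33.0], [599.0, 295.0, 17.0]]
edge [ 9.9783194e-01 -6.5813161e-02  5.0193213e+02  2.9477902e+02] [[419.0, 300.0], [429.0, 299.0], [439.0, 298.0], [449.0, 299.0], [459.0, 298.0], [470.0, 297.0], [480.0, 297.0], [491.0, 296.0], [502.0, 295.0], [513.0, 294.0], [524.0, 294.0], [535.0, 292.0], [547.0, 292.0], [558.0, 291.0], [570.0, 290.0], [582.0, 290.0]]
```

View pics/w1c.png

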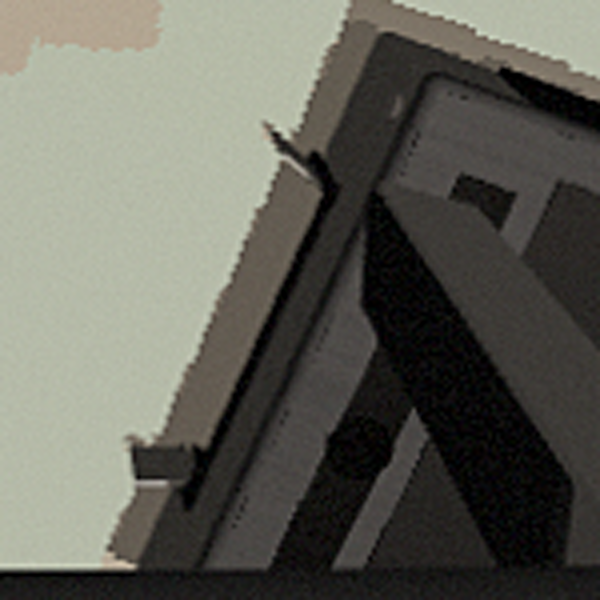

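The crop shows lip tips (top edges) at w1 px (346.2,231) and (312.7,310), with roots near (360,245) and (329,313).

```bash
python3 - <<'E'
from h import *
import pickle
c=pickle.load(open('w1.pkl','rb'))
a,b=plane(c,[(346.2,231),(312.7,310)],.026)[:,:2]*1000
print(a,b,np.linalg.norm(a-b))
d=(b-a)/np.linalg.norm(b-a);x=np.array([-d[1],d[0]]);m=(a+b)/2+19*x
print('xdir',x,'yaw',np.degrees(np.arctan2(x[1],x[0])),'mouth from lips',m)
e=np.array([.0658,.9978]);print('edge yaw mouth',(a+b)/2+19*e)
E
```

```text
[459.75575621 277.06340986] [579.2456072  271.15492016] 119.63584220319007
xdir [0.04938729 0.9987797 ] yaw 87.16916530184207 mouth from lips [520.43904016 293.08597937]
edge yaw mouth [520.75088171 293.06736501]
```

```bash
python3 - <<'E'
from h import *
import pickle
c=pickle.load(open('w1.pkl','rb'))
a,b=plane(c,[(348,237.5),(313.2,320.7)],.026)[:,:2]*1000
a0,b0=plane(c,[(346.2,231),(312.5,309)],.0)[:,:2]*1000
for a,b in((a,b),(a0,b0)):
    d=(b-a)/np.linalg.norm(b-a);x=np.array([-d[1],d[0]]);print(a,b,np.linalg.norm(a-b),np.degrees(np.arctan2(x[1],x[0])),(a+b)/2+19*x)
# tray nose/sides: fit in tray frame
P=cloud(c);Z=P[...,2];k=np.zeros(Z.shape,bool);k[175:275,30:185]=1
q=P[k&(Z>.018)&(Z<.030)][:,:2]*1000
t=np.radians(106.976);X=np.array([np.cos(t),np.sin(t)]);Y=np.array([-X[1],X[0]])
print(np.percentile(q@X,[0,.5,5,95,99.5,100]),np.percentile(q@Y,[0,.5,50,99.5,100]));
mx=(q@X).max();my=((q@Y).max()+(q@Y).min())/2;print('tray origin',(mx-85)*X+my*Y)
E
```

```text
[467.34728658 282.17451267] [594.8010673  276.94607866] 127.56097657031658 87.65091838905256 [531.85294368 298.54432902]
[466.73019553 284.17258446] [591.84272541 277.13624056] 125.31023608595211 86.78106930729305 [530.35333687 299.62443557]
[-282.01367302 -278.93314121 -271.27389483  -98.93056574  -97.54863087
  -97.09891996] [-572.55620141 -572.36640107 -511.3122558  -464.18403459 -463.7913412 ]
tray origin [548.76308087 -22.8725817 ]
```

Emit:
jog_arm([
  [9.4,[-21.9,8,-6.4],0],
  [9.4,[-21.9,8,-6.4],0],
  [9.4,[-21.9,8,-6.4],0],
  [9.4,[-21.9,12,-6.4],0],
  [9.4,[-21.9,16,-6.4],0],
  [9.4,[-21.9,20.4,-6.4],0],
  [9.4,[-21.9,20.4,-6.4],0],
  [9.4,[-21.9,20.4,-6.4],0],
  [9.4,[-21.9,20.4,-6.4],0],
])

```text
time_s: 2.05
ee_pos: [0.5399, -0.0091, 0.1012]
eef_rot: [-1.571, -0.0, 1.867]
force: [-0.9, -0.7, 0.1]
grip_width: 0.094
```

```bash
cat > go.py <<'E'
# python3 go.py x y z yaw : tool shift (cm) and turn to a world pose
import sys
from h import *
o=ctrl.get_obs();T=toolT(o);t=np.array(list(map(float,sys.argv[1:4])))
yaw=o['eef_rot'][2]
print('now',o['ee_pos'].round(4),o['eef_rot'].round(4),'shift',(T[:3,:3].T@(t-o['ee_pos'])*100).round(2),'turn',round(yaw-float(sys.argv[4]),3),'F',o['force'].round(1),'w',o['grip_width'],o['time_s'])
E
python3 go.py .539 -.0115 .041 1.867
```

```text
now [ 0.5399 -0.0091  0.1012] [-1.5706e+00 -3.0000e-04  1.8669e+00] shift [-0.21  6.02  0.15] turn -0.0 F [-0.9 -0.7  0.1] w 0.09398205045072124 2.05
```

Emit:
jog_arm([
  [9.4,[-0.1,3,0.15],0],
  [9.4,[-0.1,5,0.15],0],
  [9.4,[-0.1,6,0.15],0],
  [9.4,[-0.1,6,0.15],0],
  [5,[-0.1,6,0.15],0],
  [5,[-0.1,6,0.15],0],
  [5,[-0.1,6,0.15],0],
  [5,[-0.1,6,0.15],0],
  [5,[-0.1,6,0.15],0],
  [5,[-0.1,6,0.15],0],
], grip_force=10)

```text
time_s: 3.05
ee_pos: [0.5389, -0.0117, 0.0407]
eef_rot: [-1.571, 0.0, 1.866]
force: [-0.8, 0.5, 2.5]
grip_width: 0.0582
```

```bash
python3 go.py .44 -.17 .13 1.867
```

```text
now [ 0.5389 -0.0117  0.0407] [-1.5711e+00  1.0000e-04  1.8660e+00] shift [-12.27  -8.93  14.06] turn -0.001 F [-0.8  0.5  2.5] w 0.058198163731166624 3.05
```

Emit:
jog_arm([
  [5,[0,0,0],0],
  [5,[0,0,0],0],
  [5,[0,-1,0],0],
  [5,[0,-2.5,0],0],
  [5,[0,-4.5,0],0],
  [5,[0,-6.5,0],0],
  [5,[0,-8.5,0],0],
  [5,[0,-9,0],0],
  [5,[0,-9,0],0],
])

```text
time_s: 3.95
ee_pos: [0.5389, -0.0117, 0.1309]
eef_rot: [-1.572, 0.0, 1.866]
force: [0.2, -0.4, -1.9]
grip_width: 0.0578
```

```bash
python3 go.py .44 -.17 .0395 1.867; python3 - <<'E'
from h import *
a=shot('wrist');b=shot('side')
i=np.vstack([a['img'][160:400,100:500],cv2.resize(b['img'][190:280,200:350],(400,240))]);cv2.imwrite('pics/g.png',i[:,:,::-1])
E
```

```text
now [ 0.5389 -0.0117  0.1309] [-1.5718e+00  4.0000e-04  1.8660e+00] shift [-12.26   9.13  14.07] turn -0.001 F [ 0.2 -0.4 -1.9] w 0.05775027966095232 3.95
```

View pics/g.png

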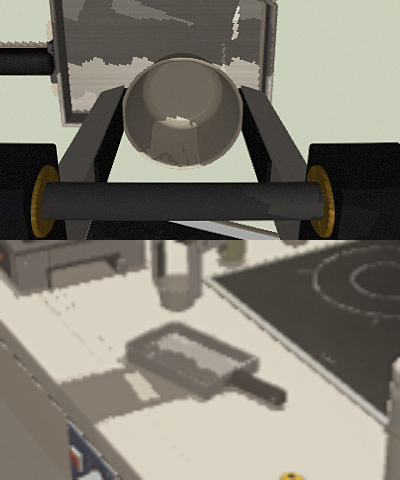

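The cup is held upright and is clear of the tray. Next I'll move it to (0.44, −0.17).

Emit:
jog_arm([
  [5,[-3,0,3.4],0],
  [5,[-6,0,6.9],0],
  [5,[-9,0,10.4],0],
  [5,[-12.3,0,14.1],0],
  [5,[-12.3,2,14.1],0],
  [5,[-12.3,5,14.1],0],
  [5,[-12.3,7.5,14.1],0],
  [5,[-12.3,8.5,14.1],0],
  [5,[-12.3,8.9,14.1],0],
  [5,[-12.3,9.1,14.1],0],
])

```text
time_s: 5.05
ee_pos: [0.4398, -0.1704, 0.0396]
eef_rot: [-1.571, 0.0, 1.866]
force: [0.1, -0.3, -0.8]
grip_width: 0.0581
```

Emit:
jog_arm([
  [5,[0,0.1,0],0],
  [5,[0,0.15,0],0],
  [5,[0,0.15,0],0],
  [8.5,[0,0.15,0],0],
  [8.5,[0,0.15,0],0],
  [8.5,[0,0.15,0],0],
  [8.5,[0,-2,0],0],
  [8.5,[0,-5,0],0],
  [8.5,[0,-9,0],0],
  [8.5,[0,-9,0],0],
])

```text
time_s: 6.05
ee_pos: [0.4415, -0.1712, 0.1339]
eef_rot: [-1.576, 0.005, 1.866]
force: [0.1, 0.7, -1.0]
grip_width: 0.085
```

```bash
python3 - <<'E'
from h import *
c=shot('top');save(c,'top2.png');P=cloud(c);Z=P[...,2]
k=np.zeros(Z.shape,bool);k[200:300,230:345]=1
t=np.radians(107);X=np.array([np.cos(t),np.sin(t)])
h=np.array([.5488,-.0229])-.148*X;print('handle grip',h)
E
python3 go.py .592 -.1645 .13 .297
```

```text
handle grip [ 0.59207101 -0.1644331 ]
now [ 0.4406 -0.1708  0.1314] [-1.574  0.003  1.866] shift [ -3.8    0.2  -14.67] turn 1.569 F [0.  0.3 0.4] w 0.08504482553796949 6.1
```

View pics/top2.png

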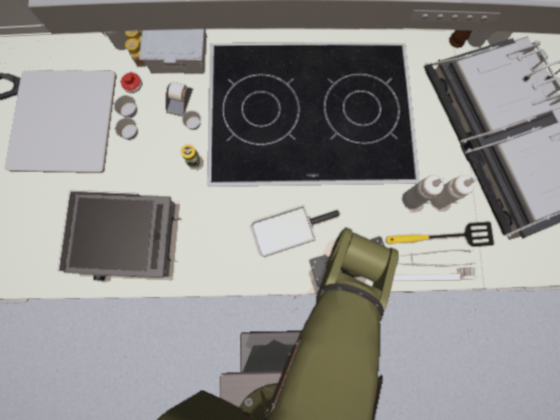

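The tray is empty and hasn't moved. The arm hides the cup here. Next I'll go above the handle.

Emit:
jog_arm([
  [6,[-1,0,-4],0.15],
  [6,[-2,0,-8],0.3],
  [6,[-3,0,-12],0.45],
  [6,[-3.8,0,-14.7],0.6],
  [6,[-3.8,0,-14.7],0.75],
  [6,[-3.8,0,-14.7],0.9],
  [6,[-3.8,0,-14.7],1.05],
  [6,[-3.8,0,-14.7],1.2],
  [6,[-3.8,0,-14.7],1.35],
  [6,[-3.8,0,-14.7],1.5],
])

```text
time_s: 7.1
ee_pos: [0.5908, -0.1638, 0.1277]
eef_rot: [-1.569, 0.002, 0.36]
force: [0.6, 0.6, -0.3]
grip_width: 0.06
```

Emit:
jog_arm([
  [6,[0,0,0],0.07],
  [6,[0,0,0],0.07],
  [6,[0,0,0],0.07],
])

```text
time_s: 7.4
ee_pos: [0.591, -0.1639, 0.1284]
eef_rot: [-1.57, 0.001, 0.298]
force: [0.9, -0.1, -0.1]
grip_width: 0.0601
```

```bash
python3 - <<'E'
from h import *
import pickle
c=shot('wrist');t=shot('top');save(c,'w2.png');pickle.dump(c,open('w2.pkl','wb'))
P=cloud(t);k=np.zeros((420,560),bool);k[240:300,300:360]=1
q=P[k&(P[...,2]>.02)&(P[...,2]<.05)][:,:2]*1000;print('cup top',cv2.minEnclosingCircle(q.astype(np.float32)) if len(q) else None,len(q))
E
python3 go.py .592 -.1645 .022 .297
```

```text
cup top ((513.4299926757812, -81.85647583007812), 7.509515285491943) 8
now [ 0.5912 -0.1639  0.1289] [-1.5704e+00  6.0000e-04  2.9780e-01] shift [ 0.07 10.69 -0.09] turn 0.001 F [0.6 0.2 0.4] w 0.06009676032450052 7.5
```

View pics/w2.png

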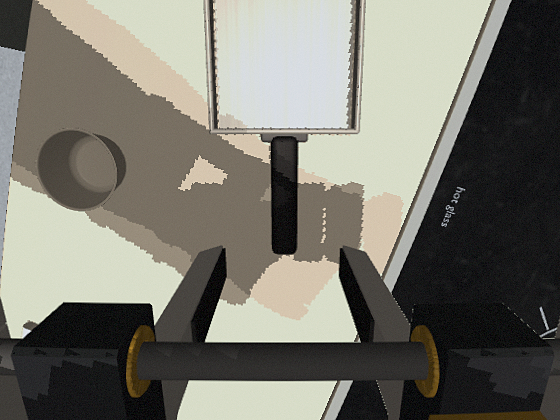

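The wrist view shows the cup upright at about (82,168), and the handle centred between the jaws at (284,195). I'll grip it.

Emit:
jog_arm([
  [6,[0.1,4,-0.1],0],
  [6,[0.1,8,-0.1],0],
  [6,[0.1,10,-0.1],0],
  [6,[0.1,10.6,-0.1],0],
  [6,[0.1,10.6,-0.1],0],
  [1.5,[0.1,10.6,-0.1],0],
  [1.5,[0.1,10.6,-0.1],0],
  [1.5,[0.1,10.6,-0.1],0],
  [1.5,[0.1,10.6,-0.1],0],
  [1.5,[0.1,10.6,-0.1],0],
], grip_force=35)

```text
time_s: 8.5
ee_pos: [0.5926, -0.1646, 0.0238]
eef_rot: [-1.571, -0.0, 0.296]
force: [0.3, 0.2, 0.0]
grip_width: 0.0238
```

```bash
python3 go.py .592 -.1645 .022 .297; python3 - <<'E'
import numpy as np
t=np.radians(87);X=np.array([np.cos(t),np.sin(t)]);m=np.array([.531,.299])
for s in(-.130,0,.139-.085-.02): print('origin at',s,'handle',m+(s-.148)*X)
E
```

```text
now [ 0.5926 -0.1646  0.0238] [-1.571e+00 -3.000e-04  2.961e-01] shift [-0.06  0.18  0.03] turn -0.001 F [0.3 0.2 0. ] w 0.023839825707241396 8.5
origin at -0.13 handle [0.5164506  0.02138099]
origin at 0 handle [0.52325428 0.15120283]
origin at 0.034 handle [0.5250337  0.18515623]
```

Emit:
jog_arm([
  [1.5,[0,0,0],0],
  [1.5,[0,0,0],0],
  [1.5,[-0.1,0,1],0.03],
  [1.5,[-0.3,0,3.5],0.07],
  [1.5,[-0.6,0,6.5],0.12],
  [1.5,[-0.9,0,9.5],0.17],
  [1.5,[-1.2,0,12.5],0.22],
  [1.5,[-1.5,0,15.5],0.27],
  [1.5,[-1.7,0,18.5],0.32],
  [1.5,[-1.85,0,20],0.348],
])

```text
time_s: 9.5
ee_pos: [0.5159, 0.0229, 0.0236]
eef_rot: [-1.571, -0.0, -0.053]
force: [0.4, -1.1, -0.7]
grip_width: 0.0201
```

Emit:
jog_arm([
  [1.5,[0,0,0],0],
  [1.5,[0,0,0],0],
])

```text
time_s: 9.7
ee_pos: [0.5168, 0.0211, 0.0236]
eef_rot: [-1.571, -0.0, -0.051]
force: [-0.4, 1.9, 2.2]
grip_width: 0.0198
```

```bash
python3 go.py .5165 .0214 .0238 -.0524; python3 - <<'E'
from h import *
c=shot('wrist');save(c,'w3.png');P=cloud(c);Z=P[...,2];print(c['c2w'][:3,3])
o=ctrl.get_obs()
q=P[(Z>.018)&(Z<.03)&(c['range_z']>0)]
q=q[(abs(q[:,0]-.52)<.09)&(q[:,1]>.06)&(q[:,1]<.27)][:,:2]*1000
# side walls: extreme x per y bin
L=[];Rr=[]
for y in range(95,225,4):
    s=q[abs(q[:,1]-y)<2][:,0]
    if len(s)>3: L.append((s.min(),y));Rr.append((s.max(),y))
for n,a in(('L',L),('R',Rr)):
    if len(a)>3: vx,vy,x,y=cv2.fitLine(np.array(a,np.float32),cv2.DIST_HUBER,0,.01,.01).ravel();vx,vy=(vx,vy) if vy>0 else (-vx,-vy);print(n,len(a),np.degrees(np.arctan2(vy,vx)),'x@y160',x+(160-y)*vx/vy)
print(len(q),q.max(0),q.min(0))
E
```

```text
now [0.5168 0.0211 0.0236] [-1.5707e+00 -2.0000e-04 -5.0500e-02] shift [-0.03 -0.02  0.02] turn 0.002 F [-0.4  1.9  2.2] w 0.019756079429343265 9.7
[0.52071654 0.09857503 0.1836238 ]
L 14 87.38371 x@y160 469.47842
R 14 162.93163 x@y160 429.318
7827 [576.51920689 145.85550396] [465.97136355  60.00583123]
```

View pics/w3.png

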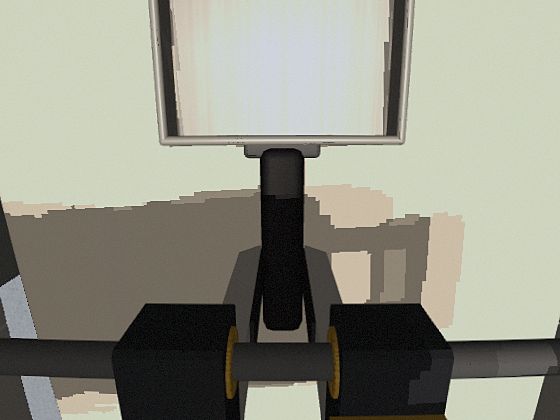

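The handle is squarely gripped, and the tray's yaw and centreline (x≈520.6 mm at y=100) match the mouth axis. I'll feed it in gently.

Emit:
jog_arm([
  [1.5,[0,0,0.7],0],
  [1.5,[0,0,1.4],0],
  [1.5,[0,0,2.1],0],
  [1.5,[0,0,2.6],0],
  [1.5,[0,0,3.0],0],
  [1.5,[0,0,3.3],0],
  [1.5,[0,0,3.6],0],
  [1.5,[0,0,3.9],0],
])

```text
time_s: 10.55
ee_pos: [0.5186, 0.0604, 0.0235]
eef_rot: [-1.571, -0.0, -0.052]
force: [-0.5, -3.6, 5.1]
grip_width: 0.0198
```

Emit:
jog_arm([
  [1.5,[0,0,0.2],0],
  [1.5,[0,0,0.4],0],
  [1.5,[0,0,0.6],0],
  [1.5,[0,0,0.8],0],
  [1.5,[0,0,1.0],0],
])

```text
time_s: 11.05
ee_pos: [0.5191, 0.0704, 0.0235]
eef_rot: [-1.571, -0.0, -0.052]
force: [-0.7, -4.2, 3.8]
grip_width: 0.0195
```

```bash
python3 go.py .5165 .0214 .0238 -.0524; python3 - <<'E'
from h import *
c=shot('top');P=cloud(c);b=shot('side')
a=cv2.resize(c['img'][190:270,150:290],None,fx=4,fy=4,interpolation=2);d=cv2.resize(b['img'][155:225,170:310],None,fx=4,fy=4,interpolation=2)
cv2.imwrite('pics/m4.png',np.vstack([a,d])[:,:,::-1])
E
```

```text
now [0.5191 0.0704 0.0235] [-1.5708e+00 -1.0000e-04 -5.2000e-02] shift [-0.01 -0.03 -4.9 ] turn 0.0 F [-0.7 -4.2  3.8] w 0.019451123800631326 11.05
```

View pics/m4.png

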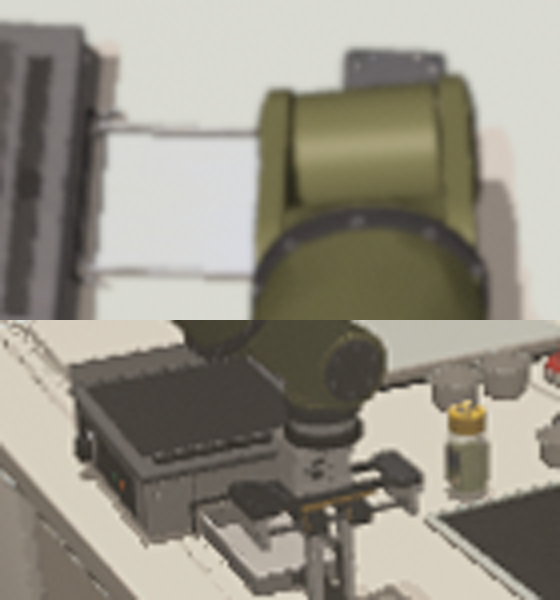

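The nose is entering, centred between the lips. I'll carry on, watching the force.

Emit:
jog_arm([
  [1.5,[0,-0.02,0.3],0],
  [1.5,[0,-0.03,0.6],0],
  [1.5,[0,-0.03,0.9],0],
  [1.5,[0,-0.03,1.2],0],
  [1.5,[0,-0.03,1.5],0],
  [1.5,[0,-0.03,1.8],0],
])

```text
time_s: 11.75
ee_pos: [0.5199, 0.0885, 0.0236]
eef_rot: [-1.571, 0.0, -0.052]
force: [0.5, -1.7, 0.4]
grip_width: 0.02
```

Emit:
jog_arm([
  [1.5,[0,0,0.5],0],
  [1.5,[0,0,1],0],
  [1.5,[0,0,1.5],0],
  [1.5,[0,0,2],0],
  [1.5,[0,0,2.5],0],
  [1.5,[0,0,3],0],
])

```text
time_s: 12.35
ee_pos: [0.5215, 0.1186, 0.0236]
eef_rot: [-1.571, 0.0, -0.052]
force: [-1.0, -0.4, -0.9]
grip_width: 0.0196
```

Emit:
jog_arm([
  [1.5,[0,0,0.5],0],
  [1.5,[0,0,1],0],
  [1.5,[0,0,1.5],0],
  [1.5,[0,0,2],0],
  [1.5,[0,0,2.5],0],
  [1.5,[0,0,3],0],
])

```text
time_s: 12.95
ee_pos: [0.5231, 0.1485, 0.0237]
eef_rot: [-1.571, 0.0, -0.052]
force: [-0.6, -0.7, -1.9]
grip_width: 0.0195
```

Emit:
jog_arm([
  [1.5,[0,0,0.4],0],
  [1.5,[0,0,0.8],0],
  [1.5,[0,0,1.2],0],
  [1.5,[0,0,1.6],0],
  [1.5,[0,0,2],0],
  [1.5,[0,0,2.4],0],
  [1.5,[0,0,2.8],0],
  [1.5,[0,0,3.2],0],
  [1.5,[0,0,3.6],0],
  [1.5,[0,0,4],0],
])

```text
time_s: 13.95
ee_pos: [0.5252, 0.1884, 0.0238]
eef_rot: [-1.571, -0.0, -0.052]
force: [-0.4, -0.5, -1.5]
grip_width: 0.0198
```

Emit:
jog_arm([
  [1.5,[0,0,0.3],0],
  [1.5,[0,0,0.6],0],
  [1.5,[0,0,0.9],0],
  [1.5,[0,0,1.2],0],
  [1.5,[0,0,1.5],0],
])

```text
time_s: 14.45
ee_pos: [0.526, 0.2032, 0.0237]
eef_rot: [-1.571, 0.0, -0.052]
force: [-0.3, -0.2, -2.3]
grip_width: 0.0199
```

Emit:
jog_arm([
  [1.5,[0,0,0.3],0],
  [1.5,[0,0,0.6],0],
  [1.5,[0,0,0.9],0],
])

```text
time_s: 14.75
ee_pos: [0.5264, 0.2118, 0.0237]
eef_rot: [-1.571, 0.0, -0.052]
force: [0.3, -5.9, -1.4]
grip_width: 0.0197
```

Plungers met between y≈0.203 and 0.212, so the catch should be around y≈0.242–0.251. I'll continue slowly.

Emit:
jog_arm([
  [1.5,[0,0,0.2],0],
  [1.5,[0,0,0.4],0],
  [1.5,[0,0,0.6],0],
  [1.5,[0,0,0.8],0],
  [1.5,[0,0,1.0],0],
])

```text
time_s: 15.25
ee_pos: [0.5269, 0.2217, 0.0237]
eef_rot: [-1.572, 0.0, -0.052]
force: [0.0, -6.8, -1.1]
grip_width: 0.0198
```

Emit:
jog_arm([
  [1.5,[0,0,0.1],0],
  [1.5,[0,0,0.2],0],
  [1.5,[0,0,0.3],0],
  [1.5,[0,0,0.4],0],
  [1.5,[0,0,0.5],0],
])

```text
time_s: 15.75
ee_pos: [0.5272, 0.2266, 0.0237]
eef_rot: [-1.572, 0.0, -0.052]
force: [0.1, -5.8, -1.2]
grip_width: 0.0195
```

Emit:
jog_arm([
  [1.5,[0,0,0.1],0],
  [1.5,[0,0,0.2],0],
  [1.5,[0,0,0.3],0],
  [1.5,[0,0,0.4],0],
])

```text
time_s: 16.15
ee_pos: [0.5274, 0.2304, 0.0237]
eef_rot: [-1.572, 0.0, -0.052]
force: [-0.4, -8.4, 0.1]
grip_width: 0.0202
```

Emit:
jog_arm([
  [1.5,[0,0,0.1],0],
  [1.5,[0,0,0.2],0],
  [1.5,[0,0,0.3],0],
  [1.5,[0,0,0.4],0],
])

```text
time_s: 16.55
ee_pos: [0.5276, 0.2343, 0.0237]
eef_rot: [-1.572, 0.0, -0.052]
force: [0.3, -8.0, 0.4]
grip_width: 0.0196
```

Emit:
jog_arm([
  [1.5,[0,0,0.1],0],
  [1.5,[0,0,0.2],0],
  [1.5,[0,0,0.3],0],
  [1.5,[0,0,0.4],0],
])

```text
time_s: 16.95
ee_pos: [0.5278, 0.2383, 0.0237]
eef_rot: [-1.572, 0.0, -0.052]
force: [-0.5, -8.1, -0.4]
grip_width: 0.0198
```

Emit:
jog_arm([
  [1.5,[0,0,0.1],0],
  [1.5,[0,0,0.2],0],
])

```text
time_s: 17.15
ee_pos: [0.5279, 0.2404, 0.0236]
eef_rot: [-1.572, 0.0, -0.052]
force: [0.1, -6.2, 0.2]
grip_width: 0.0196
```

Emit:
jog_arm([
  [1.5,[0,0,0.1],0],
  [1.5,[0,0,0.1],0],
])

```text
time_s: 17.35
ee_pos: [0.528, 0.2416, 0.0237]
eef_rot: [-1.572, 0.0, -0.052]
force: [0.4, -5.9, -0.4]
grip_width: 0.0195
```

Emit:
jog_arm([
  [1.5,[0,0,0.1],0],
  [1.5,[0,0,0.1],0],
])

```text
time_s: 17.55
ee_pos: [0.5281, 0.2426, 0.0237]
eef_rot: [-1.572, 0.0, -0.052]
force: [0.0, -5.8, -0.4]
grip_width: 0.0197
```

Emit:
jog_arm([
  [1.5,[0,0,0.1],0],
  [1.5,[0,0,0.1],0],
])

```text
time_s: 17.75
ee_pos: [0.5281, 0.2436, 0.0237]
eef_rot: [-1.572, 0.0, -0.052]
force: [0.6, -6.4, -0.3]
grip_width: 0.0197
```

Emit:
jog_arm([
  [1.5,[0,0,0.1],0],
  [1.5,[0,0,0.1],0],
])

```text
time_s: 17.95
ee_pos: [0.5281, 0.2446, 0.0236]
eef_rot: [-1.572, 0.0, -0.052]
force: [0.0, -5.6, -0.5]
grip_width: 0.0193
```

Emit:
jog_arm([
  [1.5,[0,0,0.1],0],
  [1.5,[0,0,0.1],0],
])

```text
time_s: 18.15
ee_pos: [0.5282, 0.2455, 0.0237]
eef_rot: [-1.572, 0.0, -0.052]
force: [-0.1, -6.7, -1.1]
grip_width: 0.0199
```

Emit:
jog_arm([
  [1.5,[0,0,0.1],0],
  [1.5,[0,0,0.1],0],
])

```text
time_s: 18.35
ee_pos: [0.5282, 0.2462, 0.0237]
eef_rot: [-1.572, 0.001, -0.052]
force: [-0.5, -9.9, 0.7]
grip_width: 0.0197
```

Emit:
jog_arm([
  [1.5,[0,0,0.1],0],
  [1.5,[0,0,0.1],0],
])

```text
time_s: 18.55
ee_pos: [0.5282, 0.2466, 0.0236]
eef_rot: [-1.573, 0.001, -0.052]
force: [-0.7, -14.1, 1.9]
grip_width: 0.0197
```

```bash
python3 - <<'E'
from h import *
c=shot('wrist');save(c,'w5.png')
E
```

```text
(no output)
```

View pics/w5.png

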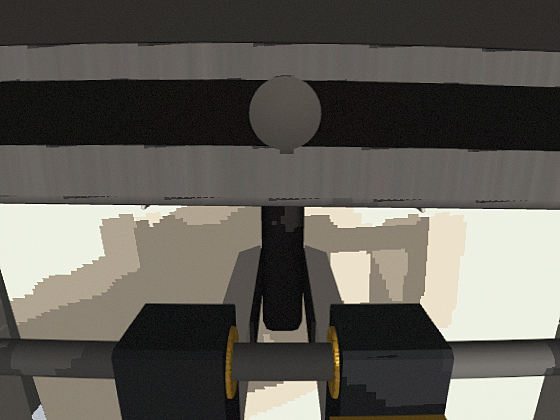

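The handle is at the same place in the jaws (its end at row 330), so it hasn't slipped. The force is now climbing steeply, so I'll press to about 17 N and hold.

Emit:
jog_arm([
  [1.5,[0,0,0.03],0],
  [1.5,[0,0,0.03],0],
])

```text
time_s: 18.8
ee_pos: [0.5283, 0.2466, 0.0237]
eef_rot: [-1.574, 0.001, -0.052]
force: [-1.9, -15.9, 3.2]
grip_width: 0.0199
```

Emit:
jog_arm([
  [1.5,[0,0,0.03],0],
  [1.5,[0,0,0.03],0],
  [1.5,[0,0,0.03],0],
])

```text
time_s: 19.1
ee_pos: [0.5283, 0.2467, 0.0236]
eef_rot: [-1.574, 0.001, -0.052]
force: [-1.0, -18.0, 4.1]
grip_width: 0.0198
```

That's solid at 17–18 N, the buffers. Now I'll ease back and feel whether the catch holds.

Emit:
jog_arm([
  [1.5,[0,0,-0.1],0],
  [1.5,[0,0,-0.2],0],
  [1.5,[0,0,-0.2],0],
])

```text
time_s: 19.4
ee_pos: [0.5282, 0.2458, 0.0236]
eef_rot: [-1.572, 0.001, -0.052]
force: [0.1, -8.5, 0.2]
grip_width: 0.0198
```

Emit:
jog_arm([
  [1.5,[0,0,-0.1],0],
  [1.5,[0,0,-0.2],0],
  [1.5,[0,0,-0.2],0],
])

```text
time_s: 19.7
ee_pos: [0.5281, 0.2443, 0.0237]
eef_rot: [-1.571, 0.0, -0.052]
force: [-0.0, -6.0, -1.0]
grip_width: 0.02
```

Emit:
jog_arm([
  [1.5,[0,0,-0.1],0],
  [1.5,[0,0,-0.1],0],
])

```text
time_s: 19.9
ee_pos: [0.5281, 0.2435, 0.0237]
eef_rot: [-1.571, 0.0, -0.052]
force: [-0.7, -4.7, -0.8]
grip_width: 0.0198
```

Emit:
jog_arm([
  [1.5,[0,0,-0.1],0],
  [1.5,[0,0,-0.1],0],
])

```text
time_s: 20.1
ee_pos: [0.5281, 0.2429, 0.0238]
eef_rot: [-1.57, -0.0, -0.052]
force: [0.8, -0.4, -1.5]
grip_width: 0.0193
```

Emit:
jog_arm([
  [1.5,[0,0,-0.05],0],
  [1.5,[0,0,-0.05],0],
  [1.5,[0,0,-0.05],0],
])

```text
time_s: 20.4
ee_pos: [0.5281, 0.2427, 0.024]
eef_rot: [-1.57, -0.001, -0.052]
force: [0.1, 5.5, -2.3]
grip_width: 0.0195
```

A 5.5 N pull doesn't move it, so it's caught. I'll relax, release and rise.

Emit:
jog_arm([
  [1.5,[0,0,0.05],0],
  [1.5,[0,0,0.05],0],
  [4.5,[0,0,0.05],0],
  [4.5,[0,0,0.05],0],
  [4.5,[0,0,0.05],0],
  [4.5,[0,-1,-0.3],0],
  [4.5,[0,-4,-1],0],
  [4.5,[0,-8,-4],0],
  [4.5,[0,-12,-8],0],
  [4.5,[0,-16,-12],0],
])

```text
time_s: 21.4
ee_pos: [0.5218, 0.1302, 0.1767]
eef_rot: [-1.571, -0.001, -0.051]
force: [0.8, -1.2, 0.3]
grip_width: 0.0447
```

Emit:
jog_arm([
  [4.5,[-6,-8,-5],0],
  [4.5,[-6,-8,-8],0],
  [4.5,[-6,-8,-8],0],
  [4.5,[-6,-8,-8],0],
])

```text
time_s: 21.8
ee_pos: [0.4577, 0.0528, 0.2579]
eef_rot: [-1.571, -0.005, -0.054]
force: [1.2, 0.3, -0.9]
grip_width: 0.0447
```

```bash
python3 - <<'E'
from h import *
o=ctrl.get_obs();print(o['ee_pos'],o['force'],o['time_s'])
c=shot('top');w=shot('wrist');cv2.imwrite('pics/f.png',np.vstack([cv2.resize(c['img'],(600,450))[150:340],cv2.resize(w['img'],(520,390)).copy().__class__((0,600,3),dtype=np.uint8),cv2.copyMakeBorder(cv2.resize(w['img'],(520,390)),0,0,0,80,0)])[:,:,::-1])
P=cloud(w);Z=P[...,2]
m=(w['img'].astype(int).sum(2)<150)&(Z>.015)&(Z<.034)&(abs(P[...,0]-.528)<.03)&(P[...,1]>.15)&(P[...,1]<.29)
q=P[m];print('handle end y',np.percentile(q[:,1],[1,5]) if len(q) else None,len(q),'expected (if y_tcp grip .2429) ',.2429-.030)
k=(Z>.030)&(Z<.045)&(abs(P[...,0]-.44)<.06)&(abs(P[...,1]+.17)<.06);print('cup in wrist view',k.sum())
Pt=cloud(c);k=(Pt[...,2]>.028)&(Pt[...,2]<.05)&(abs(Pt[...,0]-.44)<.06)&(abs(Pt[...,1]+.17)<.06)
print('cup',cv2.minEnclosingCircle((Pt[k][:,:2]*1000).astype(np.float32)) if k.sum() else None,k.sum())
E
```

```text
[0.45768432 0.0528366  0.25785962] [ 1.22364894  0.27179241 -0.93555082] 21.8
handle end y [0.21329603 0.21362024] 295 expected (if y_tcp grip .2429)  0.2129
cup in wrist view 107
cup ((439.7043151855469, -171.51925659179688), 29.911949157714844) 78
```

View pics/f.png

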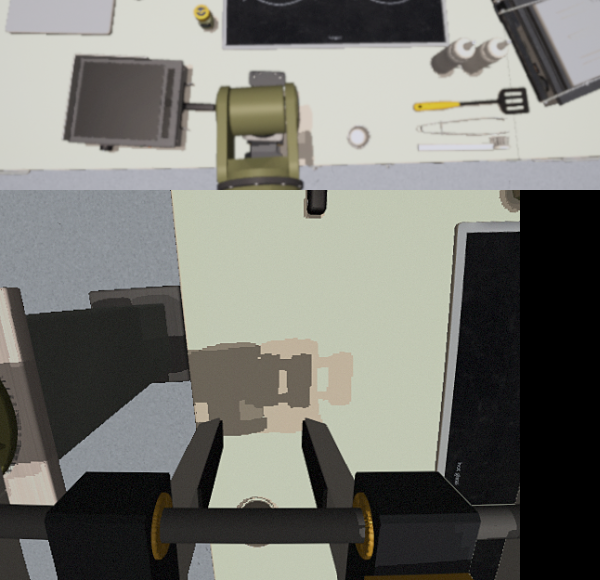

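The tray stayed home: the handle end is at y=0.2133 against 0.2129 expected. The cup is upright at (0.44, −0.17), and the bystanders are where they were.

```bash
python3 -c "
from station import ctrl
print(ctrl.hand_in())"
```

```text
the job is handed in; nothing more can be done
None
```

The grease tray is back in the griddle and held by the catch, and the job was handed in at about 22 s.

- **Cup:** I lifted it out of the tray first. It stands upright on the free worktop at about (0.44, −0.17), and the top camera confirmed its position afterwards.
- **Tray:** I slid it in by the handle and pushed until the force climbed steeply to 18 N, the highest reading I saw, which was the buffers.
- **Catch:** The tray held against a backward pull of about 5.5 N. After I let go, the handle end stood at y = 0.2133 m against 0.2129 m expected, so it did not spring back.
- **Other things:** The spice jar, squeeze bottles, turner, tongs and brush look unmoved in the last top view. I checked them by eye, not by measurement.

One reading disagreed: the push past the pawl felt like about 8 N, slightly under the 9 to 15 N given, so I relied on the pull test and the final handle position. I saw forces only at the end of each move call, so short peaks in between would not have shown.

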